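# Pack the optics tray at the microscope bench

### The arm

A 7-joint arm with a two-finger parallel gripper is mounted at the origin on the work surface. World frame = base frame: x ahead of the robot, y to its left, z up, the work surface at z = 0. Lengths are in m, angles in degrees, forces in N, time in s.
With the tool pointing down it reaches from about 0.425 to 1.025 m from the base axis. Payload 9.4 kg.
Tool frame: the origin (TCP) lies midway between the tips of the shut fingers; the grasp point (between the pads) lies 19 mm behind it; z points along the fingers, y is the line along which they close (so a half turn about z gives the same grasp; the last joint's range is limited). The gripper opens to 85 mm and grips with 20 to 120 N. Pads are 22 mm wide; open, the fingers measure 114 mm over their backs; the gripper's body (76 mm by 85 mm) begins 54 mm behind the grasp point. The pads swing forward as they close: fully open they stand 13 mm farther back than shut.
Start: joints at [67.053, 34.337, -0.143, 91.639, 0.103, 54.024, -4.572], TCP at [0.231, -0.687, 0.231] pointing down, gripper open.
Joint ranges: [-147.43, 147.43], [-19.82, 112.94], [-74.19, 73.91], [6.32, 146.72], [-59.91, 239.91], [6.04, 106.73], [-150.56, 150.56]. Speed limits (degrees/s): [127.2, 127.2, 172.46, 172.46, 180, 180, 180].

### API

Orientations are given as [roll, pitch, yaw] about the fixed x, y, z axes, in that order (R = Rz(yaw) Ry(pitch) Rx(roll)).
In Python, from plant import ctrl, capture gives the robot as it stands.
- The arm moves only by the shell command python3 -m creep 'ROWS'. ROWS is JSON, a list of rows, each an object with "jaw": the opening in per cent of the stroke, from 0 (shut) to 100 (fully open); "offset": the shift along the tool's x, y, z in m, a list of three; "spin": the turn about the tool's z in rad. A call has 1 to 5 rows; each row is the pose to reach, as a shift and turn from the pose commanded when the call began, along the tool's axes at that moment; what a row does not reach only later rows make up. A row lasts 1/8 s, in which the tool goes at most 62.5 mm and 10.7 degrees, less where a joint would pass 70% of its speed; a pose out of reach is approached as far as the arm can. A call with a gripper value outside its range is refused whole. The fingers move at their own pace and stop on an object; the grip force is fixed at half the most. Time passes only in rows, so rows that repeat a pose let the fingers close. It gives the time, the measured TCP pose, the force, the opening and the grip force at its end, in the units of the state.
- ctrl.get_state(): the state, without advancing time (a new reading comes with each control period).
- capture(name): name is "side" or "top" or "wrist"; returns a dict with "color" (400x640x3 uint8, red, green, blue), "fx", "fy", "cx", "cy" (pixels), "cam_to_world" (4x4, takes a point from camera to world coordinates). Camera axes: x right, y up, looking along -z (the intrinsics and any distortion apply to the point x, -y, -z); pixel columns grow to the right and rows downward; lengths in m; the calibration is good to about 2 mm. A picture is of the moment at which its call begins. There is no depth.
- ctrl.hand_in(): hands the job in; it is judged then, once.
The state is a dict: "t": time; "q": joint angles; "joint_vel": joint speeds; "joint_efforts": joint torques, N m; "ee_pos": TCP position; "eef_rot": TCP orientation; "wrist_force": force on the tool from outside, world axes, zero at the start; "wrist_torque": the same for the moment, N m; "grip_width": finger opening in m; "grip_force": force on a finger pad.
Only numpy, scipy, OpenCV 4.12 (cv2) and the standard library are available. Lean on these libraries where they do the work, as an engineer would, in place of code of your own. Each camera call takes 0.05 s, during which the arm holds its last target. There are 200 camera calls.

### The job

Pack the white tray for the microscope next door: put the taller of the two objectives, the eyepiece and the filter cube into it, in any order, each standing upright (the same way up as now) on the tray's floor. These are delicate optics, so set each one down gently instead of dropping it in, and leave the shorter objective and everything else on the bench where it stands.

Things in the scene. Friction and masses are not known exactly. Their poses are not given: they have to be found in the camera images.
- tray_in (a point): Centre of the inner floor (its upper face, 5 mm above the bench) of an open white plastic tray, 250 x 170 mm outside, 240 x 160 mm inside, rim 35 mm above the bench, walls and floor 5 mm thick; it does not move. x runs along the tray's long side, y along its short side, z up. It starts empty.
- long_objective_mid (a point): Centre (half-way up) of the taller of two bare-metal microscope objectives: a round barrel standing upright, 60 mm high, 30 mm in diameter from 6 to 44 mm up, above that tapering to a 14 mm nose; foot 26 mm in diameter. z is its axis, up. About 160 g.
- eyepiece_mid (a point): Centre (half-way up) of a microscope eyepiece standing upright, 50 mm high: a bare-metal tube 30 mm in diameter for the lower 16 mm, above it a wider black head 40 mm in diameter from 16 to 42 mm up, tapering to 34 mm at the top, with a glass lens on top. z is its axis, up. About 120 g.
- filter_cube_mid (a point): Centre (half-way up) of a filter cube: a dark metal block 36 mm (x) by 30 mm (y) by 46 mm high (z, up) with a round glass window in its top and another in its -x side. About 110 g.
- short_objective_mid (a point): Centre of the shorter objective, a bystander: same barrel of 30 mm diameter and same look as the taller one, but only 36 mm high.
- oil_bottle_mid (a point): Centre of a small amber bottle with a paper label and black cap, a bystander: 28 mm in diameter, 64 mm high.
- petri_dish_mid (a point): Centre of a clear flat Petri dish, a bystander: 60 mm in diameter, 14 mm high.
- slide_box_mid (a point): Centre of a closed white and grey slide box, a bystander: 87 x 102 mm, 36 mm high.

How it is judged:
By the outcome, as a careful person would: the job done as asked, in the order asked, and still so for the second after the job is handed in, with the robot touching nothing.
It also fails if it takes over 72 s, if anything falls off the work surface, if the arm or the gripper's body presses on something with over 40 N, if the wrist force passes 120 N, or if a joint passes its speed limit or range.

## Working session

There is one attempt and no reset: what is moved stays moved. The work goes in short steps, Python scripts to look and compute and a shell command to move; the robot and the scene stay as the last step left them, time stands still between calls to the robot, and variables do not carry over. Pictures are saved under pics/ and viewed, at most 10 in all, crops included, and the job is handed in when it is done.

```bash
ls; mkdir -p pics; python3 - <<'E'
from plant import ctrl,capture
import cv2,numpy as np
for n in ("top","side"):
    c=capture(n); cv2.imwrite(f"pics/{n}0.png",c["color"][:,:,::-1])
    print(n,{k:(np.round(v,4).tolist() if k!='color' else 0) for k,v in c.items()})
s=ctrl.get_state();print(s)
E
```

```text
pics
top {'color': 0, 'fx': 383.7625, 'fy': 383.7625, 'cx': 320.9512, 'cy': 202.4696, 'cam_to_world': [[-0.0007, 0.9947, -0.1027, 0.4986], [-0.9999, 0.0009, 0.0159, 0.0006], [0.0159, 0.1026, 0.9946, 1.0422], [0.0, 0.0, 0.0, 1.0]]}
side {'color': 0, 'fx': 398.551, 'fy': 398.551, 'cx': 319.5829, 'cy': 202.751, 'cam_to_world': [[0.8848, 0.3574, -0.299, 0.3561], [-0.466, 0.6742, -0.573, -0.4919], [-0.0032, 0.6463, 0.7631, 0.7053], [0.0, 0.0, 0.0, 1.0]]}
{'t': 0.1, 'q': array([67.05043271, 34.38025286, -0.14522726, 91.67741081,  0.10358351,
       54.02392132, -4.5708413 ]), 'joint_vel': array([ 0.04612942, -0.1495502 , -0.03599976, -0.16693351,  0.04454067,
        0.05580259,  0.01474585]), 'joint_efforts': array([ 6.50642920e-03, -7.77992964e+01,  1.57078676e+00, -2.58627194e+01,
        1.26862121e-02,  5.50369776e-03, -2.44705666e-05]), 'ee_pos': array([ 0.23054786, -0.68691013,  0.23049278]), 'eef_rot': array([-1.79918941e+02,  8.21826542e-03,  1.85595569e+01]), 'wrist_force': array([-0.99279969, -0.07889701, -0.19369195]), 'wrist_torque': array([0.01479572, 0.0231307 , 0.03051492]), 'grip_force': 0.0, 'grip_width': 0.08536564332881938}
```

View pics/top0.png

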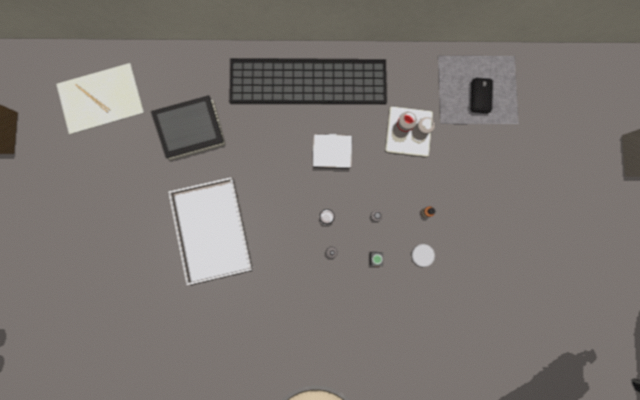

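View pics/side0.png

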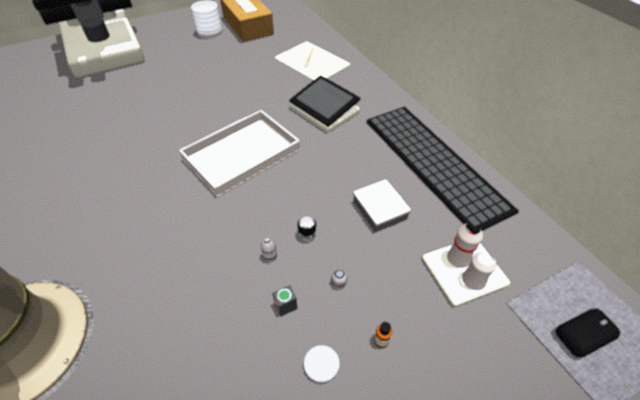

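The top view shows the tray centred near (210,231), the eyepiece (327,217), objectives at (332,253) and (376,216), the cube (377,259), bottle (429,212) and dish (424,256). In the side view the objectives are at (269,248), which looks the taller, and (340,278). I'll zoom in on these next.

```bash
python3 - <<'E'
import cv2,numpy as np
t=cv2.imread("pics/top0.png");s=cv2.imread("pics/side0.png")
a=cv2.resize(t[200:275,310:390],None,fx=5,fy=5,interpolation=cv2.INTER_CUBIC)
b=cv2.resize(s[210:320,250:360],None,fx=3.6,fy=3.6,interpolation=cv2.INTER_CUBIC)
o=np.zeros((400,800,3),np.uint8);o[:375,:400]=a;o[:396,400:796]=b
for i in range(0,80,10): cv2.putText(o,str(310+i),(i*5,398),0,.35,(0,255,255));cv2.line(o,(i*5,0),(i*5,375),(0,255,255),1) 
for i in range(0,75,10): cv2.line(o,(0,i*5),(400,i*5),(0,255,255),1)
for i in range(0,110,10): 
  x=int(400+i*3.6);cv2.line(o,(x,0),(x,396),(0,255,0),1);cv2.line(o,(400,x-400),(796,x-400),(0,255,0),1)
o=cv2.convertScaleAbs(o,alpha=1.5)
cv2.imwrite("pics/z1.png",o)
E
```

```text
(no output)
```

View pics/z1.png

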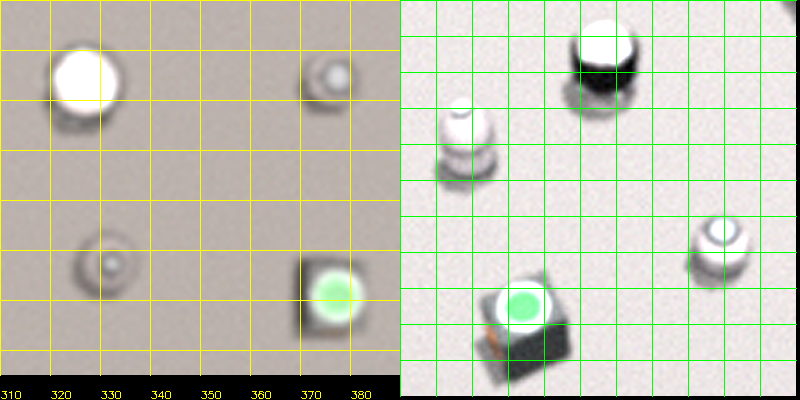

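The crop shows the tall objective's nose at top (332.3,252.7) and side (267.2,241). The eyepiece lens is at (327,216.3) / (307,222), and the cube window at (377.3,259.3) / (284.4,295). The short objective's nose is at (377.5,215.5) / (339.4,274.2). Next I'll triangulate them.

```bash
cat > h.py <<'E'
import numpy as np
from plant import ctrl,capture
def ray(c,u,v):
    T=np.array(c["cam_to_world"]);d=np.array([(u-c["cx"])/c["fx"],-(v-c["cy"])/c["fy"],-1.])
    return T[:3,3],T[:3,:3]@d
def at_z(c,u,v,z):
    o,d=ray(c,u,v);return o+d*(z-o[2])/d[2]
def tri(p):
    A=np.zeros((3,3));b=np.zeros(3);L=[]
    for c,u,v in p:
        o,d=ray(c,u,v);d=d/np.linalg.norm(d);P=np.eye(3)-np.outer(d,d);A+=P;b+=P@o;L.append((P,o))
    x=np.linalg.solve(A,b);return x,[np.linalg.norm(P@(x-o)) for P,o in L]
def proj(c,p):
    T=np.array(c["cam_to_world"]);q=T[:3,:3].T@(np.array(p)-T[:3,3])
    return c["cx"]-c["fx"]*q[0]/q[2],c["cy"]+c["fy"]*q[1]/q[2]
E
python3 - <<'E'
from h import *
np.set_printoptions(precision=4,suppress=True)
t=capture("top");s=capture("side")
for n,a,b,z in [("long",(332.3,252.7),(267.2,241),.06),("eye",(327,216.3),(307,222),.05),("cube",(377.3,259.3),(284.4,295),.046),("short",(377.5,215.5),(339.4,274.2),.036)]:
    x,e=tri([(t,*a),(s,*b)]);print(n,x,e,"top@z",at_z(t,*a,z),"side@z",at_z(s,*b,z))
for c,P in((t,[(170,191),(232,180),(250,270),(188,283)]),(s,[(182,154),(264,113),(299,147),(219,188)])):
    w=np.array([at_z(c,*p,.035) for p in P]);print(w,w.mean(0),np.linalg.norm(w-np.roll(w,1,0),axis=1))
E
```

```text
long [ 0.4722 -0.0442  0.0573] [np.float64(0.0005680104026555606), np.float64(0.0005680104026554577)] top@z [ 0.4717 -0.0439  0.06  ] side@z [ 0.4722 -0.0462  0.06  ]
eye [ 0.5659 -0.0313  0.0467] [np.float64(0.0007221462964258645), np.float64(0.0007221462964257535)] top@z [ 0.565 -0.031  0.05 ] side@z [ 0.5655 -0.0338  0.05  ]
cube [ 0.4551 -0.1607  0.0461] [np.float64(0.0008316043758246824), np.float64(0.0008316043758246891)] top@z [ 0.4543 -0.1605  0.046 ] side@z [ 0.456  -0.1609  0.046 ]
short [ 0.5685 -0.1647  0.035 ] [np.float64(0.0003309872941588626), np.float64(0.000330987294158737)] top@z [ 0.5681 -0.1645  0.036 ] side@z [ 0.5685 -0.1653  0.036 ]
[[0.6325 0.3815 0.035 ]
 [0.6621 0.2197 0.035 ]
 [0.4269 0.1679 0.035 ]
 [0.3942 0.3262 0.035 ]] [0.5289 0.2738 0.035 ] [0.2446 0.1645 0.2408 0.1616]
[[0.3927 0.3094 0.035 ]
 [0.6343 0.366  0.035 ]
 [0.6584 0.1972 0.035 ]
 [0.4369 0.1577 0.035 ]] [0.5306 0.2576 0.035 ] [0.1579 0.2481 0.1705 0.2251]
```

Heights match (57 mm for the tall objective, 35 mm for the short), so the tall one is at about (0.472, -0.045). I'll move over the objects for a close wrist view.

```bash
python3 -m creep '[{"jaw":100,"offset":[0.04,-0.044,0],"spin":0},{"jaw":100,"offset":[0.08,-0.088,0],"spin":0},{"jaw":100,"offset":[0.12,-0.132,0],"spin":0},{"jaw":100,"offset":[0.16,-0.176,0],"spin":0},{"jaw":100,"offset":[0.16,-0.176,0],"spin":0}]'
python3 -m creep '[{"jaw":100,"offset":[0.04,-0.044,0],"spin":0},{"jaw":100,"offset":[0.08,-0.088,0],"spin":0},{"jaw":100,"offset":[0.12,-0.132,0],"spin":0},{"jaw":100,"offset":[0.16,-0.176,0],"spin":0},{"jaw":100,"offset":[0.16,-0.176,0],"spin":0}]'
python3 - <<'E'
from h import *
import cv2
c=capture("wrist");cv2.imwrite("pics/w1.png",c["color"][:,:,::-1]);print(np.round(c["cam_to_world"],3),c["fx"],c["cx"],c["cy"])
for n,p in dict(cube=(.4551,-.1607,.046),long=(.472,-.045,.06),eye=(.5655,-.032,.05),short=(.568,-.165,.036)).items(): print(n,proj(c,p))
E
```

```text
t: 0.82
ee_pos: [0.3289, -0.4652, 0.2315]
eef_rot: [-179.9, -0.1, 18.9]
wrist_force: [0.6, -0.3, 0.5]
grip_width: 0.0856
grip_force: 0.0
t: 1.45
ee_pos: [0.4241, -0.2483, 0.2314]
eef_rot: [-180.0, -0.1, 18.9]
wrist_force: [-0.1, -0.9, -0.5]
grip_width: 0.0854
grip_force: 0.0
[[ 0.325  0.909  0.26   0.489]
 [-0.946  0.313  0.09  -0.226]
 [-0.    -0.275  0.961  0.376]
 [ 0.     0.     0.     1.   ]] 280.41169397294016 320.7572021083803 194.7722441771657
cube (np.float64(257.14623285242914), np.float64(124.22662699951056))
long (np.float64(151.30659429938166), np.float64(71.67229916296436))
eye (np.float64(159.93568062112155), np.float64(-28.56638353010979))
short (np.float64(291.0266177051402), np.float64(22.781736220258978))
```

View pics/w1.png

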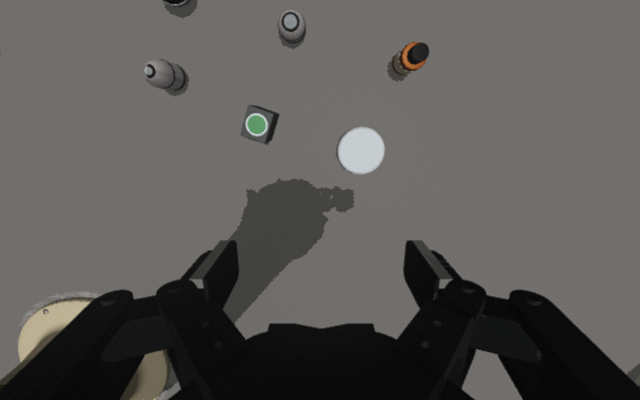

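The triangulated points land where expected in the wrist view: cube at (257,124), tall objective at (151,72). Next I'll get a closer look at the cube for its yaw.

```bash
python3 -m creep '[{"jaw":100,"offset":[0.02,-0.025,0.035],"spin":0},{"jaw":100,"offset":[0.04,-0.05,0.07],"spin":0},{"jaw":100,"offset":[0.058,-0.073,0.1],"spin":0},{"jaw":100,"offset":[0.058,-0.073,0.1],"spin":0},{"jaw":100,"offset":[0.058,-0.073,0.1],"spin":0}]'
python3 - <<'E'
from h import *
import cv2
c=capture("wrist");cv2.imwrite("pics/w2f.png",c["color"][:,:,::-1])
im=c["color"][130:260,240:400,::-1];cv2.imwrite("pics/w2.png",cv2.convertScaleAbs(cv2.resize(im,None,fx=4,fy=4,interpolation=2),alpha=1.6))
print(proj(c,(.4551,-.1607,.046)),ctrl.get_state()["eef_rot"])
E
```

```text
t: 2.12
ee_pos: [0.4536, -0.1661, 0.1314]
eef_rot: [180.0, 0.0, 18.4]
wrist_force: [-0.4, -0.3, 0.2]
grip_width: 0.0855
grip_force: 0.0
(np.float64(315.36622423370744), np.float64(193.94054836678126)) [ 1.79937215e+02 -1.04427588e-02  1.84088387e+01]
```

View pics/w2.png

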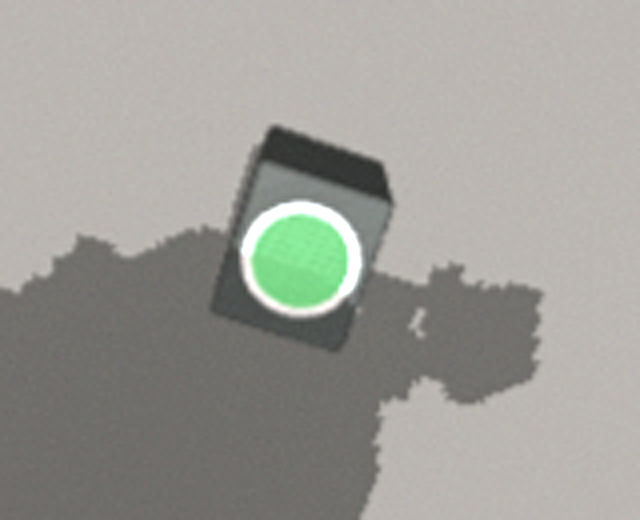

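The crop shows the cube's top-face corners at (262,162), (394,204), (342,350), (212,310), with the longer side running up-right.

```bash
python3 - <<'E'
from h import *
np.set_printoptions(precision=4,suppress=True)
c=capture("wrist")
w=np.array([at_z(c,240+u/4,130+v/4,.046) for u,v in [(262,162),(394,204),(342,350),(212,310)]])
print(w,w.mean(0),np.linalg.norm(w-np.roll(w,1,0),axis=1))
e=(w[0]-w[3]+w[1]-w[2]);f=w[0]-w[1]+w[3]-w[2]
print(np.degrees(np.arctan2(e[1],e[0])),np.degrees(np.arctan2(-f[0],f[1])))
m=at_z(c,240+300/4,130+258/4,.046);s=ctrl.get_state();y=np.radians(s["eef_rot"][2]);p=s["ee_pos"];d=m-p
print(m,s["ee_pos"],"tool dx,dy",d[0]*np.cos(y)+d[1]*np.sin(y),d[0]*np.sin(y)-d[1]*np.cos(y))
E
```

```text
[[ 0.4719 -0.1467  0.046 ]
 [ 0.4722 -0.1758  0.046 ]
 [ 0.4376 -0.176   0.046 ]
 [ 0.4375 -0.1463  0.046 ]] [ 0.4548 -0.1612  0.046 ] [0.0345 0.0291 0.0345 0.0297]
-0.2778016433697282 0.3560242116488732
[ 0.4546 -0.1607  0.046 ] [ 0.4538 -0.166   0.132 ] tool dx,dy 0.0025021261235473186 -0.004792857758065416
```

Cube yaw is about 0° and its centre is (0.4548, -0.161). I'll grip across y with tool yaw 0.

```bash
python3 -m creep '[{"jaw":100,"offset":[0.002,-0.005,0],"spin":0.16},{"jaw":100,"offset":[0.002,-0.005,0],"spin":0.321},{"jaw":100,"offset":[0.002,-0.005,0.03],"spin":0.321},{"jaw":100,"offset":[0.002,-0.005,0.04],"spin":0.321},{"jaw":100,"offset":[0.002,-0.005,0.04],"spin":0.321}]'
```

```text
t: 2.85
ee_pos: [0.4537, -0.1594, 0.0913]
eef_rot: [-180.0, 0.1, 0.1]
wrist_force: [-0.4, -0.8, 1.0]
grip_width: 0.0855
grip_force: 0.0
```

```bash
python3 -m creep '[{"jaw":100,"offset":[0.001,0.001,0.03],"spin":0},{"jaw":100,"offset":[0.001,0.001,0.06],"spin":0},{"jaw":100,"offset":[0.001,0.001,0.083],"spin":0},{"jaw":100,"offset":[0.001,0.001,0.083],"spin":0},{"jaw":50,"offset":[0.001,0.001,0.083],"spin":0}]'
python3 -m creep '[{"jaw":0,"offset":[0,0,0],"spin":0},{"jaw":0,"offset":[0,0,0],"spin":0},{"jaw":0,"offset":[0,0,0],"spin":0},{"jaw":0,"offset":[0,0,0],"spin":0},{"jaw":0,"offset":[0,0,0],"spin":0}]'
```

```text
t: 3.48
ee_pos: [0.4555, -0.1601, 0.0093]
eef_rot: [180.0, -0.1, 0.1]
wrist_force: [0.3, 0.8, -0.1]
grip_width: 0.0699
grip_force: 0.0
t: 4.1
ee_pos: [0.4555, -0.1599, 0.0092]
eef_rot: [180.0, -0.1, 0.2]
wrist_force: [0.8, 0.1, 9.1]
grip_width: 0.0297
grip_force: 58.7
```

```bash
python3 -m creep '[{"jaw":0,"offset":[0,0,-0.01],"spin":0},{"jaw":0,"offset":[0,0,-0.04],"spin":0},{"jaw":0,"offset":[0,0,-0.08],"spin":0},{"jaw":0,"offset":[0,0,-0.12],"spin":0},{"jaw":0,"offset":[0,0,-0.12],"spin":0}]'
python3 - <<'E'
from h import *
import cv2
a=cv2.resize(cv2.imread("pics/top0.png")[170:295,155:265],None,fx=4,fy=4,interpolation=2)
b=cv2.resize(cv2.imread("pics/side0.png")[100:200,170:310],None,fx=2.85,fy=2.85,interpolation=2)
o=np.zeros((500,800,3),np.uint8);o[:,:440]=a[:500];h,w=b.shape[:2];o[:h,440:440+min(w,360)]=b[:,:360]
cv2.imwrite("pics/z2.png",o)
E
```

```text
t: 4.72
ee_pos: [0.4563, -0.1601, 0.1313]
eef_rot: [179.9, -0.3, 0.2]
wrist_force: [-0.5, -0.2, -2.4]
grip_width: 0.0293
grip_force: 59.2
```

View pics/z2.png

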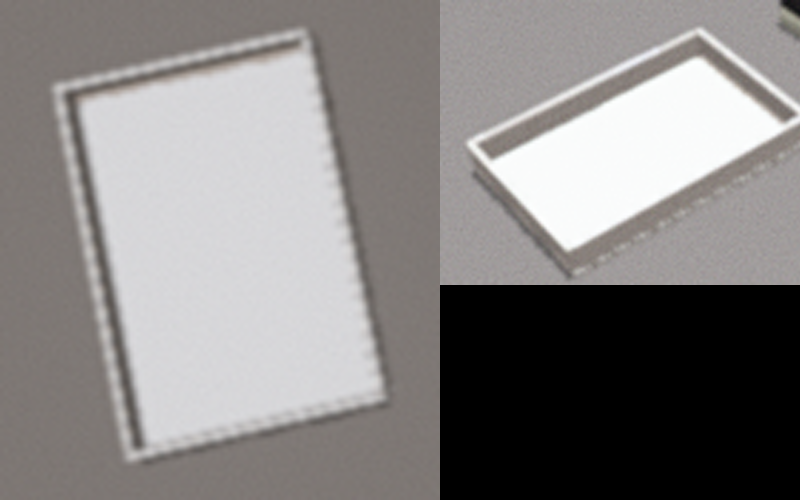

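The crop shows the tray's outer rim corners at top-crop (54,86), (307,28), (387,402), (130,462) and side-crop (469,144), (700,28), (803,120), (570,252).

```bash
python3 - <<'E'
from h import *
np.set_printoptions(precision=4,suppress=True)
t=capture("top");s=capture("side")
T=[(155+u/4,170+v/4) for u,v in[(54,86),(307,28),(387,402),(130,462)]]
S=[(170+(u-440)/2.85,100+v/2.85) for u,v in[(700,28),(803,120),(570,252),(469,144)]]
for c,P in((t,T),(s,S)):
    w=np.array([at_z(c,*p,.035) for p in P]);e=w[0]-w[3]+w[1]-w[2]
    print(w.mean(0),np.linalg.norm(w-np.roll(w,1,0),axis=1),np.degrees(np.arctan2(e[1],e[0])))
for i in range(4): print(tri([(t,*T[i]),(s,*S[i])]))
E
```

```text
[0.5287 0.2741 0.035 ] [0.2501 0.1694 0.251  0.1681] 13.301940997491483
[0.5294 0.2706 0.035 ] [0.248  0.1696 0.2398 0.1681] 13.565415039979927
(array([0.6327, 0.3858, 0.0329]), [np.float64(0.0012765373445545079), np.float64(0.0012765373445548043)])
(array([0.6688, 0.223 , 0.0276]), [np.float64(0.002653480426753892), np.float64(0.0026534804267539197)])
(array([0.4277, 0.1633, 0.0325]), [np.float64(0.0022872861113999773), np.float64(0.0022872861113999586)])
(array([0.39  , 0.3273, 0.0329]), [np.float64(0.002301534115482637), np.float64(0.0023015341154827376)])
```

Tray centre is (0.529, 0.273) with yaw 13.4°. The slots are cube (0.597, 0.289), eyepiece (0.529, 0.273) and objective (0.461, 0.257).

```bash
python3 -m creep '[{"jaw":0,"offset":[0.008,-0.025,0],"spin":-0.05},{"jaw":0,"offset":[0.02,-0.07,0],"spin":-0.12},{"jaw":0,"offset":[0.037,-0.12,0],"spin":-0.18},{"jaw":0,"offset":[0.053,-0.17,0],"spin":-0.23},{"jaw":0,"offset":[0.07,-0.22,0],"spin":-0.23}]'
python3 - <<'E'
from h import *
s=ctrl.get_state();p=s["ee_pos"];y=np.radians(s["eef_rot"][2]);d=np.array([.597,.289])-p[:2]
print(p,s["eef_rot"],d[0]*np.cos(y)+d[1]*np.sin(y),d[0]*np.sin(y)-d[1]*np.cos(y))
E
```

```text
t: 5.45
ee_pos: [0.524, 0.0619, 0.1268]
eef_rot: [-180.0, 0.2, 13.4]
wrist_force: [-0.2, -0.7, -1.9]
grip_width: 0.0296
grip_force: 59.2
[0.52397049 0.06188087 0.12684931] [-1.79996832e+02  1.53083428e-01  1.33754172e+01] 0.12358819000186921 -0.20406462018507088
```

```bash
python3 -m creep '[{"jaw":0,"offset":[0.03,-0.05,0],"spin":0},{"jaw":0,"offset":[0.06,-0.1,0],"spin":0},{"jaw":0,"offset":[0.09,-0.15,0],"spin":0},{"jaw":0,"offset":[0.124,-0.204,0],"spin":0},{"jaw":0,"offset":[0.124,-0.204,0],"spin":0}]'
python3 -m creep '[{"jaw":0,"offset":[0,0,0],"spin":0},{"jaw":0,"offset":[0,0,0.03],"spin":0},{"jaw":0,"offset":[0,0,0.06],"spin":0},{"jaw":0,"offset":[0,0,0.06],"spin":0}]'
python3 - <<'E'
from h import *
import cv2
c=capture("side");cv2.imwrite("pics/s2.png",cv2.resize(c["color"][70:220,150:330,::-1],None,fx=4,fy=4,interpolation=2))
E
```

```text
t: 6.08
ee_pos: [0.5973, 0.2939, 0.1259]
eef_rot: [-179.9, 0.1, 13.7]
wrist_force: [-0.3, -0.9, -1.1]
grip_width: 0.0297
grip_force: 59.4
t: 6.58
ee_pos: [0.5964, 0.2846, 0.0659]
eef_rot: [179.9, 0.3, 13.2]
wrist_force: [-0.2, -0.3, -0.6]
grip_width: 0.0294
grip_force: 59.4
```

View pics/s2.png

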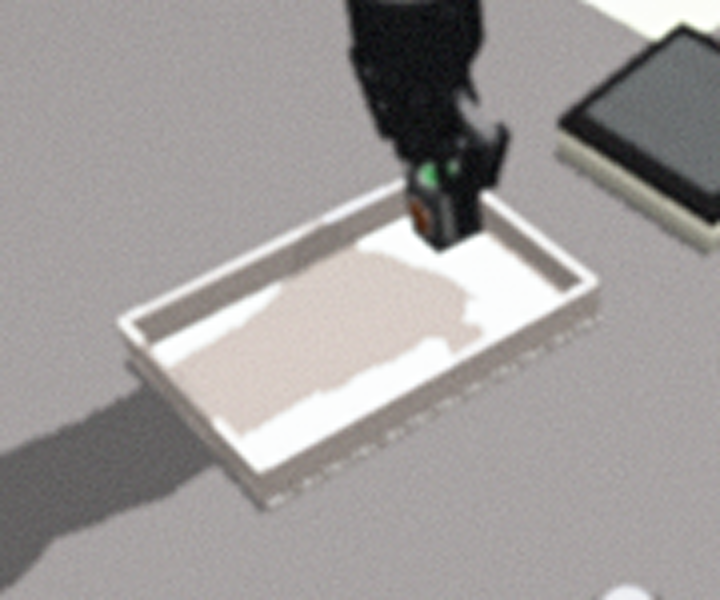

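The cube (crop 430,215) hangs upright in the grip over the far end of the tray, clear of the walls. I'll lower it and look for contact near TCP z 0.014.

```bash
python3 -m creep '[{"jaw":0,"offset":[0,0,0.02],"spin":0},{"jaw":0,"offset":[0,0,0.038],"spin":0},{"jaw":0,"offset":[0,0,0.046],"spin":0},{"jaw":0,"offset":[0,0,0.048],"spin":0},{"jaw":0,"offset":[0,0,0.048],"spin":0}]'
python3 -m creep '[{"jaw":0,"offset":[0,0,0.001],"spin":0},{"jaw":0,"offset":[0,0,0.002],"spin":0},{"jaw":0,"offset":[0,0,0.002],"spin":0}]'
```

```text
t: 7.25
ee_pos: [0.5982, 0.2876, 0.0203]
eef_rot: [-180.0, -0.0, 13.3]
wrist_force: [-0.0, -0.8, -1.0]
grip_width: 0.0297
grip_force: 59.4
t: 7.62
ee_pos: [0.5981, 0.2875, 0.0184]
eef_rot: [-180.0, -0.0, 13.3]
wrist_force: [-0.0, -0.0, -0.3]
grip_width: 0.0293
grip_force: 59.4
```

```bash
python3 -m creep '[{"jaw":0,"offset":[0,0,0.001],"spin":0},{"jaw":0,"offset":[0,0,0.002],"spin":0},{"jaw":0,"offset":[0,0,0.002],"spin":0}]'
python3 -m creep '[{"jaw":0,"offset":[0,0,0.001],"spin":0},{"jaw":0,"offset":[0,0,0.001],"spin":0}]'
python3 -m creep '[{"jaw":0,"offset":[0,0,0.001],"spin":0},{"jaw":0,"offset":[0,0,0.001],"spin":0}]'
```

```text
t: 8.0
ee_pos: [0.598, 0.2875, 0.0161]
eef_rot: [180.0, 0.0, 13.3]
wrist_force: [0.3, -0.5, -1.2]
grip_width: 0.0295
grip_force: 59.4
t: 8.25
ee_pos: [0.598, 0.2875, 0.0152]
eef_rot: [180.0, 0.0, 13.3]
wrist_force: [0.1, -1.0, -1.1]
grip_width: 0.0294
grip_force: 59.4
t: 8.5
ee_pos: [0.5981, 0.2875, 0.0143]
eef_rot: [-180.0, -0.0, 13.3]
wrist_force: [-0.8, -0.0, 0.1]
grip_width: 0.0293
grip_force: 59.6
```

```bash
python3 -m creep '[{"jaw":0,"offset":[0,0,0.0005],"spin":0},{"jaw":0,"offset":[0,0,0.0005],"spin":0}]'
python3 -m creep '[{"jaw":0,"offset":[0,0,0.0005],"spin":0},{"jaw":0,"offset":[0,0,0.0005],"spin":0}]'
```

```text
t: 8.75
ee_pos: [0.5981, 0.2875, 0.0143]
eef_rot: [-180.0, -0.0, 13.3]
wrist_force: [-2.2, -0.4, 6.2]
grip_width: 0.0295
grip_force: 60.4
t: 9.0
ee_pos: [0.5981, 0.2875, 0.0143]
eef_rot: [-180.0, -0.0, 13.3]
wrist_force: [-2.7, -2.0, 11.3]
grip_width: 0.0294
grip_force: 61.0
```

```bash
python3 -m creep '[{"jaw":37,"offset":[0,0,-0.0005],"spin":0},{"jaw":42,"offset":[0,0,-0.0005],"spin":0},{"jaw":55,"offset":[0,0,-0.0005],"spin":0},{"jaw":65,"offset":[0,0,-0.0005],"spin":0},{"jaw":65,"offset":[0,0,-0.0005],"spin":0}]'
python3 -m creep '[{"jaw":65,"offset":[0,0,-0.02],"spin":0},{"jaw":65,"offset":[0,0,-0.06],"spin":0},{"jaw":65,"offset":[0,0,-0.11],"spin":0},{"jaw":65,"offset":[0,0,-0.115],"spin":0},{"jaw":65,"offset":[0,0,-0.115],"spin":0}]'
python3 - <<'E'
from h import *
s=ctrl.get_state();p=s["ee_pos"];y=np.radians(s["eef_rot"][2]);d=np.array([.5655,-.032])-p[:2]
print(d[0]*np.cos(y)+d[1]*np.sin(y),d[0]*np.sin(y)-d[1]*np.cos(y))
E
```

```text
t: 9.62
ee_pos: [0.598, 0.2875, 0.0136]
eef_rot: [180.0, 0.0, 13.3]
wrist_force: [0.4, 0.3, -0.5]
grip_width: 0.0555
grip_force: 0.0
t: 10.25
ee_pos: [0.5983, 0.2877, 0.1301]
eef_rot: [-180.0, -0.1, 13.3]
wrist_force: [-0.3, 0.5, -0.1]
grip_width: 0.0557
grip_force: 0.0
-0.10565337565188646 0.3035036819941167
```

```bash
python3 -m creep '[{"jaw":80,"offset":[-0.02,0.05,0],"spin":0},{"jaw":90,"offset":[-0.04,0.1,0],"spin":0},{"jaw":100,"offset":[-0.06,0.16,0],"spin":0},{"jaw":100,"offset":[-0.08,0.21,0],"spin":0},{"jaw":100,"offset":[-0.09,0.26,0],"spin":0}]'
python3 -m creep '[{"jaw":100,"offset":[-0.0155,0.0435,0],"spin":0},{"jaw":100,"offset":[-0.0155,0.0435,0],"spin":0},{"jaw":100,"offset":[-0.0155,0.0435,0],"spin":0},{"jaw":100,"offset":[-0.0155,0.0435,0],"spin":0}]'
python3 - <<'E'
from h import *
import cv2
c=capture("wrist");print(proj(c,(.5655,-.032,.05)),ctrl.get_state()["eef_rot"])
cv2.imwrite("pics/w3.png",cv2.resize(c["color"][80:300,200:440,::-1],None,fx=2.5,fy=2.5,interpolation=2))
E
```

```text
t: 10.88
ee_pos: [0.5688, 0.0119, 0.1277]
eef_rot: [-180.0, 0.2, 13.3]
wrist_force: [1.9, 0.0, 0.9]
grip_width: 0.0853
grip_force: 0.0
t: 11.38
ee_pos: [0.5654, -0.0305, 0.1283]
eef_rot: [-180.0, 0.0, 13.5]
wrist_force: [-0.9, -0.2, -0.7]
grip_width: 0.0854
grip_force: 0.0
(np.float64(322.53033863795804), np.float64(200.15847096696328)) [-1.79965153e+02  2.34769703e-02  1.34676553e+01]
```

View pics/w3.png

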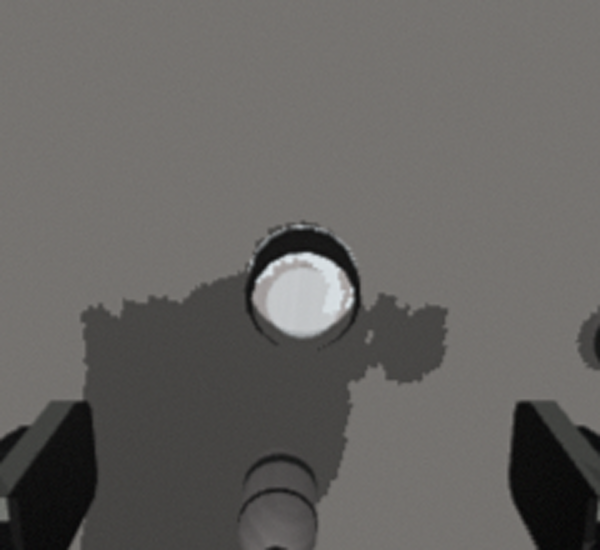

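The eyepiece lens is centred at (303,296) in the crop, which is (321.2,198.4) in the image, about 1 mm from the estimate. The tall objective sits clear at the bottom of the crop. I'll descend and grip.

```bash
python3 -m creep '[{"jaw":100,"offset":[0.001,0.001,0.04],"spin":0},{"jaw":100,"offset":[0.001,0.001,0.08],"spin":0},{"jaw":100,"offset":[0.001,0.001,0.11],"spin":0},{"jaw":100,"offset":[0.001,0.001,0.119],"spin":0},{"jaw":100,"offset":[0.001,0.001,0.119],"spin":0}]'
python3 -m creep '[{"jaw":60,"offset":[0,0,0],"spin":0},{"jaw":30,"offset":[0,0,0],"spin":0},{"jaw":0,"offset":[0,0,0],"spin":0},{"jaw":0,"offset":[0,0,0],"spin":0},{"jaw":0,"offset":[0,0,0],"spin":0}]'
```

```text
t: 12.05
ee_pos: [0.5666, -0.0323, 0.0097]
eef_rot: [-180.0, 0.0, 13.4]
wrist_force: [0.2, -0.4, -0.0]
grip_width: 0.0855
grip_force: 0.0
t: 12.68
ee_pos: [0.5671, -0.0328, 0.011]
eef_rot: [180.0, -0.1, 13.3]
wrist_force: [-1.7, -0.0, 9.4]
grip_width: 0.0385
grip_force: 59.4
```

```bash
python3 -m creep '[{"jaw":0,"offset":[0,0,-0.005],"spin":0},{"jaw":0,"offset":[0,0,-0.03],"spin":0},{"jaw":0,"offset":[0,0,-0.07],"spin":0},{"jaw":0,"offset":[0,0,-0.12],"spin":0},{"jaw":0,"offset":[0,0,-0.12],"spin":0}]'
python3 - <<'E'
from h import *
s=ctrl.get_state();p=s["ee_pos"];y=np.radians(s["eef_rot"][2]);d=np.array([.529,.273])-p[:2]
print(d[0]*np.cos(y)+d[1]*np.sin(y),d[0]*np.sin(y)-d[1]*np.cos(y))
E
```

```text
t: 13.3
ee_pos: [0.5686, -0.0331, 0.1335]
eef_rot: [179.9, -0.4, 13.3]
wrist_force: [-0.2, -0.0, -0.8]
grip_width: 0.0386
grip_force: 60.4
0.03201016352209699 -0.3069387425312566
```

```bash
python3 -m creep '[{"jaw":0,"offset":[0.003,-0.03,0],"spin":0},{"jaw":0,"offset":[0.008,-0.08,0],"spin":0},{"jaw":0,"offset":[0.013,-0.13,0],"spin":0},{"jaw":0,"offset":[0.018,-0.18,0],"spin":0},{"jaw":0,"offset":[0.023,-0.22,0],"spin":0}]'
python3 -m creep '[{"jaw":0,"offset":[0.005,-0.045,0],"spin":0},{"jaw":0,"offset":[0.009,-0.087,0],"spin":0},{"jaw":0,"offset":[0.009,-0.087,0],"spin":0},{"jaw":0,"offset":[0.009,-0.087,0.04],"spin":0},{"jaw":0,"offset":[0.009,-0.087,0.06],"spin":0}]'
python3 -m creep '[{"jaw":0,"offset":[0,0,0.02],"spin":0},{"jaw":0,"offset":[0,0,0.04],"spin":0},{"jaw":0,"offset":[0,0,0.05],"spin":0},{"jaw":0,"offset":[0,0,0.05],"spin":0},{"jaw":0,"offset":[0,0,0.05],"spin":0}]'
```

```text
t: 13.92
ee_pos: [0.5372, 0.1885, 0.1289]
eef_rot: [-180.0, 0.1, 13.4]
wrist_force: [1.7, -0.7, -1.0]
grip_width: 0.0382
grip_force: 60.4
t: 14.55
ee_pos: [0.5261, 0.2717, 0.0677]
eef_rot: [179.9, 0.1, 13.3]
wrist_force: [0.2, -0.4, 0.1]
grip_width: 0.0383
grip_force: 60.5
t: 15.18
ee_pos: [0.5272, 0.2731, 0.0202]
eef_rot: [-180.0, -0.0, 13.3]
wrist_force: [-0.4, 0.8, -1.0]
grip_width: 0.0385
grip_force: 60.5
```

```bash
python3 -m creep '[{"jaw":0,"offset":[0,0,0.001],"spin":0},{"jaw":0,"offset":[0,0,0.002],"spin":0},{"jaw":0,"offset":[0,0,0.002],"spin":0}]'
python3 -m creep '[{"jaw":0,"offset":[0,0,0.001],"spin":0},{"jaw":0,"offset":[0,0,0.001],"spin":0}]'
python3 -m creep '[{"jaw":0,"offset":[0,0,0.001],"spin":0},{"jaw":0,"offset":[0,0,0.001],"spin":0}]'
```

```text
t: 15.55
ee_pos: [0.5269, 0.2733, 0.0179]
eef_rot: [-180.0, -0.0, 13.3]
wrist_force: [1.0, -1.2, -0.8]
grip_width: 0.0386
grip_force: 60.5
t: 15.8
ee_pos: [0.5269, 0.2732, 0.0167]
eef_rot: [180.0, 0.0, 13.3]
wrist_force: [-0.2, -0.9, -1.1]
grip_width: 0.0386
grip_force: 60.5
t: 16.05
ee_pos: [0.527, 0.2732, 0.016]
eef_rot: [-180.0, -0.0, 13.3]
wrist_force: [-1.8, -1.2, 4.2]
grip_width: 0.0382
grip_force: 61.0
```

Contact came at TCP z 0.016, as expected. I'll release and retreat.

```bash
python3 -m creep '[{"jaw":46,"offset":[0,0,0.0005],"spin":0},{"jaw":52,"offset":[0,0,0.0005],"spin":0},{"jaw":65,"offset":[0,0,0],"spin":0},{"jaw":75,"offset":[0,0,0],"spin":0},{"jaw":75,"offset":[0,0,0],"spin":0}]'
python3 -m creep '[{"jaw":75,"offset":[0,0,-0.02],"spin":0},{"jaw":75,"offset":[0,0,-0.06],"spin":0},{"jaw":75,"offset":[0,0,-0.11],"spin":0},{"jaw":75,"offset":[0,0,-0.125],"spin":0},{"jaw":75,"offset":[0,0,-0.125],"spin":0}]'
python3 - <<'E'
from h import *
s=ctrl.get_state();p=s["ee_pos"];y=np.radians(s["eef_rot"][2]);d=np.array([.472,-.045])-p[:2]
print(d[0]*np.cos(y)+d[1]*np.sin(y),d[0]*np.sin(y)-d[1]*np.cos(y))
E
```

```text
t: 16.68
ee_pos: [0.5269, 0.2733, 0.0157]
eef_rot: [180.0, 0.0, 13.3]
wrist_force: [0.2, -0.7, -0.3]
grip_width: 0.0639
grip_force: 0.0
t: 17.3
ee_pos: [0.5273, 0.2735, 0.1415]
eef_rot: [-180.0, -0.1, 13.3]
wrist_force: [-0.7, 0.3, -0.6]
grip_width: 0.0638
grip_force: 0.0
-0.1272965804813239 0.29715151521498695
```

```bash
python3 -m creep '[{"jaw":80,"offset":[-0.02,0.05,0],"spin":0},{"jaw":90,"offset":[-0.04,0.1,0],"spin":0},{"jaw":100,"offset":[-0.065,0.155,0],"spin":0},{"jaw":100,"offset":[-0.09,0.21,0],"spin":0},{"jaw":100,"offset":[-0.11,0.26,0],"spin":0}]'
python3 -m creep '[{"jaw":100,"offset":[-0.017,0.037,0],"spin":0},{"jaw":100,"offset":[-0.017,0.037,0],"spin":0},{"jaw":100,"offset":[-0.017,0.037,0],"spin":0},{"jaw":100,"offset":[-0.017,0.037,0],"spin":0}]'
python3 - <<'E'
from h import *
import cv2
c=capture("wrist");print(proj(c,(.472,-.045,.06)),ctrl.get_state()["eef_rot"])
a=cv2.resize(c["color"][120:270,240:400,::-1],None,fx=2.5,fy=2.5,interpolation=2)
t=capture("top");b=cv2.resize(t["color"][170:295,155:265,::-1],None,fx=3,fy=3,interpolation=2)
o=np.zeros((375,740,3),np.uint8);o[:,:400]=a;o[:,400:730]=b;cv2.imwrite("pics/w4.png",o)
E
```

```text
t: 17.92
ee_pos: [0.4782, -0.0071, 0.1392]
eef_rot: [-180.0, 0.2, 13.3]
wrist_force: [1.2, -0.2, -0.5]
grip_width: 0.0855
grip_force: 0.0
t: 18.42
ee_pos: [0.472, -0.0437, 0.1402]
eef_rot: [-180.0, 0.0, 13.5]
wrist_force: [-0.3, -0.0, 0.4]
grip_width: 0.0852
grip_force: 0.0
(np.float64(322.20602217288564), np.float64(199.52980793594514)) [-1.79972277e+02  3.02465923e-02  1.34664071e+01]
```

View pics/w4.png

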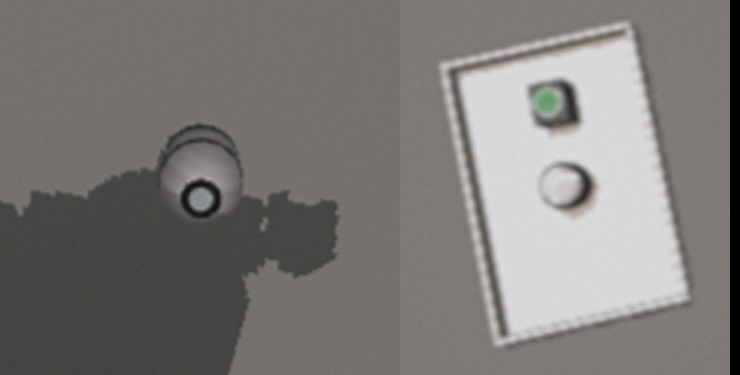

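In the picture the cube (545,103) and eyepiece (565,187) stand upright in the tray. The objective's nose is at (320,199.6), directly under the tool. I'll descend and grip.

```bash
python3 -m creep '[{"jaw":100,"offset":[0,0,0.04],"spin":0},{"jaw":100,"offset":[0,0,0.08],"spin":0},{"jaw":100,"offset":[0,0,0.115],"spin":0},{"jaw":100,"offset":[0,0,0.131],"spin":0},{"jaw":100,"offset":[0,0,0.131],"spin":0}]'
python3 -m creep '[{"jaw":60,"offset":[0,0,0],"spin":0},{"jaw":30,"offset":[0,0,0],"spin":0},{"jaw":0,"offset":[0,0,0],"spin":0},{"jaw":0,"offset":[0,0,0],"spin":0},{"jaw":0,"offset":[0,0,0],"spin":0}]'
python3 -m creep '[{"jaw":0,"offset":[0,0,-0.005],"spin":0},{"jaw":0,"offset":[0,0,-0.03],"spin":0},{"jaw":0,"offset":[0,0,-0.07],"spin":0},{"jaw":0,"offset":[0,0,-0.12],"spin":0},{"jaw":0,"offset":[0,0,-0.12],"spin":0}]'
python3 - <<'E'
from h import *
s=ctrl.get_state();p=s["ee_pos"];y=np.radians(s["eef_rot"][2]);d=np.array([.461,.257])-p[:2]
print(d[0]*np.cos(y)+d[1]*np.sin(y),d[0]*np.sin(y)-d[1]*np.cos(y))
E
```

```text
t: 19.15
ee_pos: [0.4714, -0.0443, 0.0086]
eef_rot: [-180.0, 0.1, 13.4]
wrist_force: [0.5, -0.4, 1.0]
grip_width: 0.0854
grip_force: 0.0
t: 19.77
ee_pos: [0.4723, -0.045, 0.0106]
eef_rot: [180.0, -0.1, 13.3]
wrist_force: [0.0, 0.8, 9.6]
grip_width: 0.0288
grip_force: 58.5
t: 20.4
ee_pos: [0.4734, -0.0453, 0.133]
eef_rot: [179.9, -0.3, 13.3]
wrist_force: [0.3, 0.1, -2.2]
grip_width: 0.0281
grip_force: 59.5
0.05754897214579556 -0.2969894485664185
```

```bash
python3 -m creep '[{"jaw":0,"offset":[0.006,-0.03,0],"spin":0},{"jaw":0,"offset":[0.015,-0.08,0],"spin":0},{"jaw":0,"offset":[0.025,-0.13,0],"spin":0},{"jaw":0,"offset":[0.035,-0.18,0],"spin":0},{"jaw":0,"offset":[0.043,-0.22,0],"spin":0}]'
python3 -m creep '[{"jaw":0,"offset":[0.008,-0.04,0],"spin":0},{"jaw":0,"offset":[0.0145,-0.077,0],"spin":0},{"jaw":0,"offset":[0.0145,-0.077,0],"spin":0},{"jaw":0,"offset":[0.0145,-0.077,0.04],"spin":0},{"jaw":0,"offset":[0.0145,-0.077,0.06],"spin":0}]'
python3 -m creep '[{"jaw":0,"offset":[0,0,0.02],"spin":0},{"jaw":0,"offset":[0,0,0.04],"spin":0},{"jaw":0,"offset":[0,0,0.05],"spin":0},{"jaw":0,"offset":[0,0,0.05],"spin":0},{"jaw":0,"offset":[0,0,0.05],"spin":0}]'
```

```text
t: 21.02
ee_pos: [0.4621, 0.1809, 0.1287]
eef_rot: [180.0, 0.1, 13.4]
wrist_force: [-0.1, -0.2, -2.2]
grip_width: 0.0285
grip_force: 59.6
t: 21.65
ee_pos: [0.4584, 0.2557, 0.0677]
eef_rot: [179.9, 0.1, 13.3]
wrist_force: [0.3, -0.4, -2.3]
grip_width: 0.0283
grip_force: 59.6
t: 22.28
ee_pos: [0.4595, 0.257, 0.0201]
eef_rot: [-180.0, -0.0, 13.3]
wrist_force: [0.3, 0.2, -1.7]
grip_width: 0.0287
grip_force: 59.6
```

```bash
python3 -m creep '[{"jaw":0,"offset":[0,0,0.001],"spin":0},{"jaw":0,"offset":[0,0,0.002],"spin":0},{"jaw":0,"offset":[0,0,0.003],"spin":0},{"jaw":0,"offset":[0,0,0.003],"spin":0}]'
python3 -m creep '[{"jaw":0,"offset":[0,0,0.001],"spin":0},{"jaw":0,"offset":[0,0,0.001],"spin":0}]'
python3 -m creep '[{"jaw":0,"offset":[0,0,0.0005],"spin":0},{"jaw":0,"offset":[0,0,0.0005],"spin":0}]'
```

```text
t: 22.78
ee_pos: [0.4593, 0.2572, 0.0168]
eef_rot: [-180.0, -0.0, 13.3]
wrist_force: [0.7, -0.7, -1.7]
grip_width: 0.0284
grip_force: 59.6
t: 23.02
ee_pos: [0.4593, 0.2572, 0.0157]
eef_rot: [180.0, 0.0, 13.3]
wrist_force: [-0.4, -0.5, -1.6]
grip_width: 0.0286
grip_force: 59.9
t: 23.28
ee_pos: [0.4593, 0.2573, 0.0157]
eef_rot: [-180.0, -0.0, 13.3]
wrist_force: [-1.6, 0.2, 5.4]
grip_width: 0.0288
grip_force: 60.7
```

Contact again. I'll release, retreat and check.

```bash
python3 -m creep '[{"jaw":36,"offset":[0,0,0.0003],"spin":0},{"jaw":42,"offset":[0,0,0],"spin":0},{"jaw":55,"offset":[0,0,0],"spin":0},{"jaw":65,"offset":[0,0,0],"spin":0},{"jaw":65,"offset":[0,0,0],"spin":0}]'
python3 -m creep '[{"jaw":65,"offset":[0,0,-0.02],"spin":0},{"jaw":65,"offset":[0,0,-0.06],"spin":0},{"jaw":65,"offset":[0,0,-0.11],"spin":0},{"jaw":65,"offset":[0,0,-0.17],"spin":0},{"jaw":65,"offset":[0,0,-0.2],"spin":0}]'
python3 -m creep '[{"jaw":65,"offset":[0,0.06,0],"spin":0},{"jaw":65,"offset":[0,0.12,0],"spin":0},{"jaw":65,"offset":[0,0.18,0],"spin":0},{"jaw":65,"offset":[0,0.24,0],"spin":0},{"jaw":65,"offset":[0,0.24,0],"spin":0}]'
python3 - <<'E'
from h import *
import cv2
t=capture("top")["color"][140:290,155:455,::-1];s=capture("side")["color"][90:390,150:450,::-1]
o=np.zeros((530,800,3),np.uint8);o[:200,:400]=cv2.resize(t,(400,200),interpolation=2)
o[:400,400:]=cv2.resize(s,(400,400),interpolation=2)
o[205:505,:400]=cv2.resize(s[10:130,10:170],(400,300),interpolation=2);cv2.imwrite("pics/f.png",o)
E
```

```text
t: 23.9
ee_pos: [0.4593, 0.2572, 0.0152]
eef_rot: [180.0, 0.0, 13.3]
wrist_force: [0.1, -0.0, 0.5]
grip_width: 0.0559
grip_force: 0.0
t: 24.52
ee_pos: [0.4599, 0.2575, 0.2183]
eef_rot: [-179.9, -0.2, 13.3]
wrist_force: [0.3, 0.4, -0.6]
grip_width: 0.0555
grip_force: 0.0
t: 25.15
ee_pos: [0.5151, 0.0183, 0.2154]
eef_rot: [179.9, -0.0, 12.9]
wrist_force: [-0.0, 0.6, 0.4]
grip_width: 0.0559
grip_force: 0.0
```

View pics/f.png

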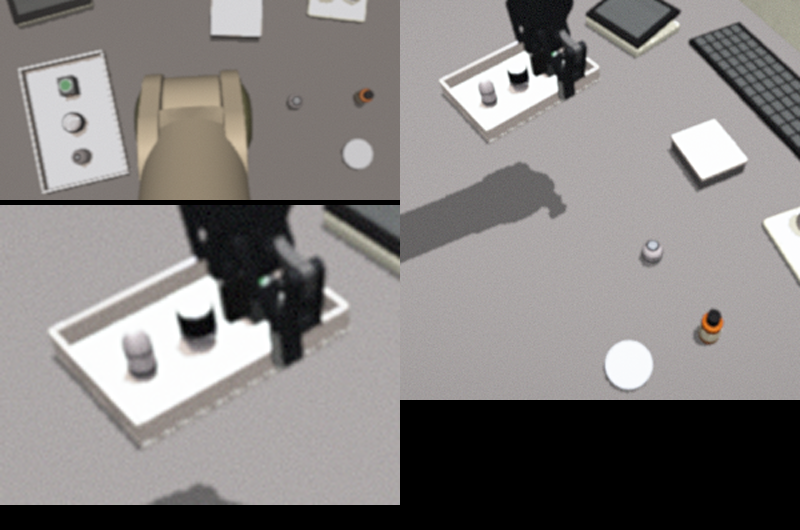

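In the top view all three optics stand upright in the tray: cube (67,87), eyepiece (73,122), tall objective (82,157). The short objective, bottle, dish and slide box are where they started, and the gripper is clear. Ready to hand in.

```bash
python3 -c "
from plant import ctrl
print(ctrl.hand_in())"
```

```text
the job is handed in; nothing more can be done
None
```

I set the taller objective, the eyepiece and the filter cube upright on the tray floor, left everything else where it stood, and handed the job in at about 25 s of the 72 s allowed; no verdict came back.

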